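# Present a grinding ball in the inspection dish

### The arm

A 7-joint arm with a two-finger parallel gripper is mounted at the origin on the work surface. World frame = base frame: x ahead of the robot, y to its left, z up, the work surface at z = 0. Lengths are in m, angles in rad, forces in N, time in s.
With the tool pointing down it reaches from about 0.4 to 0.875 m from the base axis. Payload 6.5 kg.
Tool frame: the origin (TCP) lies at the very end of the fingers, on their centre line; the grasp point (between the pads) lies 19 mm behind it (env.hold_point_z is the distance from the TCP to the grasp point, in m); z points along the fingers, y is the direction in which the jaws open and shut (so a half turn about z gives the same grasp; the last joint's range is limited). The gripper opens to 85 mm and grips with 20 to 120 N. Pads are 22 mm wide; open, the fingers measure 114 mm over their backs; the gripper's body (76 mm by 85 mm) begins 54 mm behind the grasp point. The pads swing forward as they close: fully open they stand 13 mm farther back than shut.
Start: joints at [1.089, 0.536, -0.004, 1.538, 0.003, 1.067, -0.071], TCP at [0.263, -0.595, 0.231] pointing down, gripper open.
Joint ranges: [-2.7, 2.7], [-0.37, 2.16], [-1.27, 1.26], [0.24, 2.4], [-1.31, 4.45], [0.19, 1.91], [-2.76, 2.76]. Speed limits (rad/s): [2.39, 2.39, 3.14, 3.14, 3.14, 3.14, 3.14].

### API

Orientations are given as a unit quaternion [x, y, z, w].
In Python, from plant import env, optics gives the robot as it stands.
- The arm moves only by the tool jog_arm, never from a script. Its argument "commands" is a list that holds one entry, the list of rows, each a list of 5 numbers: the gripper's target within -1 to 1 (fully open at 1, half-way at 0, shut at -1), then the shift along the tool's x, y, z in mm, then the turn about the tool's z in degrees. In form: [[[grip, dx, dy, dz, turn], ...]]. A call has 1 to 12 rows; each row is the pose to reach, as a shift and turn from the pose commanded when the call began, along the tool's axes at that moment; what a row does not reach only later rows make up. A row lasts 1/12 s, in which the tool goes at most 41.7 mm and 7.16 degrees, less where a joint would pass 70% of its speed; a pose out of reach is approached as far as the arm can. A call with a gripper value outside its range is refused whole. The fingers move at their own pace and stop on an object; "grip_force" is the grip in N (left out, the last holds). Time passes only in rows, so rows that repeat a pose let the fingers close. It gives the time, the measured TCP pose, the force and the opening at its end, in the units of the state.
- env.get_state(): the state, without advancing time (a new reading comes with each control period).
- optics.grab_frame(name): name is "side" or "top" or "wrist"; returns the picture (480x640x3 uint8, red, green, blue); there is no depth.
- optics.get_calibration(name): a dict with "intrinsics" (3x3 intrinsics, pixels), "k1" (the pictures are not rectified: a ray, as slopes to the right and down, at radius r is drawn at 1 + k1 r^2 times it, then the intrinsics apply), "R" (3x3) and "t" (3): a world point X has camera coordinates R X + t. Camera axes: x right, y down, z forward; pixel columns grow to the right and rows downward; lengths in m; the calibration is good to about 2 mm. A picture is of the moment at which its call begins: read the wrist's pose just before it. get_calibration takes no time and is no camera call; for the wrist camera it gives the pose at the moment of the call.
- env.job_done(): hands the job in, once; it reports no verdict.
The state is a dict: "t": time; "joint_pos": joint angles; "joint_velocities": joint speeds; "tau": joint torques, N m; "position": TCP position; "tool_rot": TCP orientation; "force": force on the tool from outside, world axes, zero at the start; "ft_torque": the same for the moment, N m; "gripper_width": finger opening in m.
Only numpy, scipy, OpenCV 4.12 (cv2) and the standard library are available. Lean on these libraries where they do the work, as an engineer would, in place of code of your own. Each camera call takes 0.05 s, during which the arm holds its last target. There are 200 camera calls.

### The job

Take the green cup by its handle, lift it and tip the white ball out of it into the blue dish without touching the ball, then stand the cup upright on the bench and let go of it. Next take the dish by the bar over it, lift it about 10 cm straight up off its stand and only then turn it through a quarter turn (either way), keeping it level so that the ball stays in the middle. Finish while still holding the dish up there, level and still; leave the basket, jar, amber bottle and spatula where they are.

Things in the scene. Friction and masses are not known exactly. Their poses are not given: they have to be found in the camera images.
- stand: fixed flat grey plate, 140 (x) x 200 (y) x 12 mm, on the bench, with a white line along its y axis and a red mark at each end of the line. Origin at the centre of its underside, z up. The dish starts on it with the same yaw.
- dish: blue round dished plate, 160 mm across, loose and centred on the stand on short feet (about 240 g). Inside it slopes to the middle (16 to 22 degrees; steep outer rim, 50 mm above the feet). A steel arch stands over it: posts 10 mm wide at y = +-84 mm and a bar along y on top, 176 mm long, 14 mm thick (x), 100 to 125 mm above the feet; open towards +x and -x. Origin centred under the feet, z up.
- dish_grip (a point): centre of the black sleeve in the middle of the dish's bar, on the dish's axis, 112.5 mm above its feet: pinch here across the dish's x (14 mm thick)
- dish_seat (a point): where the ball's centre rests in the middle of the dish, 29.5 mm above the dish's feet, on the dish's axis; moves with the dish
- cup: green pouring cup, loose on the bench (about 110 g), origin under the middle of its flat floor, x towards the lip, z up. Well 46 mm wide (y), x = -23 to 20 mm, 36 mm high; then an open chute rises at 25 degrees to the lip at x = 60 mm. Black bar handle to -x, x = -23 to -98 mm, 10 mm thick (y), 24 to 46 mm above the bench. Keeps the ball below 25 degrees of lip-down tilt, has let it roll out by 55.
- cup_grip (a point): point on the cup's handle to pinch across the cup's y (10 mm thick): cup x = -65 mm, 36 mm above the bench
- cup_lip (a point): middle of the upper edge of the cup's pouring lip: cup x = +60 mm, 21.7 mm above the cup's underside
- ball_center (a point): centre of the loose white ceramic ball, 30 mm in diameter, about 85 g, which starts in the well of the cup. It rolls with some resistance: slopes under about 9 degrees do not move it.
- basket: bystander: yellow open basket, 140 x 200 x 60 mm, origin at the centre of its underside; leave alone
- jar: bystander: white jar with a blue cap, 56 mm in diameter, 70 mm high, origin at the centre of its underside; leave alone
- vial: bystander: amber bottle, 44 mm in diameter, 90 mm high, origin at the centre of its underside; leave alone
- spatula: bystander: flat steel spatula with a wooden handle, about 280 mm long, lying on the bench along its x axis; leave alone
Not all that is in view belongs to the job. What is meant by the stand is not turquoise, and is the larger of those in its own colour. Of the things that look like the dish, the larger one is meant.

How it is judged:
On the way, in this order (a step that is already met when the one before it is completed fails the run):
1. the held cup, tipped, has let the ball into the dish (distance between ball_center and dish_seat below 0.065 m and angle between cup's own z axis and vertical above 0.35 rad and contact force between the fingers and cup above 0.5 N), for 0.1 s.
2. the cup stands upright on the bench, released, and the ball rests in the middle of the dish on its stand (height (world z) of cup below 0.012 m and angle between cup's own z axis and vertical below 0.12 rad and linear speed of cup below 0.03 m/s and contact force between the fingers and cup below 0.1 N and horizontal distance between ball_center and dish_seat below 0.015 m and distance between ball_center and dish_seat below 0.021 m and height (world z) of dish below 0.02 m), for 0.2 s.
3. the dish is lifted more than 5 cm off the stand, not yet turned, the ball in the middle (height (world z) of dish above 0.062 m and angle between the x axis of dish and the x axis of stand, either way round below 0.35 rad and horizontal distance between ball_center and dish_seat below 0.02 m and distance between ball_center and dish_seat below 0.026 m), for 0.1 s.
At the end, for the whole second after the job is handed in: the dish is held by the fingers, its feet more than 60 mm above the stand, turned a quarter turn (within 10 degrees) from the stand's yaw, level within 5 degrees, still, carried by nothing else, with the ball within 15 mm of its middle; the cup stands upright and released on the bench (height (world z) of dish above 0.072 m and angle between the x axis of dish and the x axis of stand, either way round above 1.4 rad and angle between dish's own z axis and vertical below 0.09 rad and horizontal distance between ball_center and dish_seat below 0.015 m and distance between ball_center and dish_seat below 0.021 m and linear speed of each of dish, cup below 0.03 m/s and angular speed of dish below 0.15 rad/s and contact force between the fingers and dish above 1 N and contact force between dish and stand below 0.05 N and contact force between dish and cup below 0.05 N and contact force between dish and basket below 0.05 N and height (world z) of cup below 0.012 m and angle between cup's own z axis and vertical below 0.12 rad and contact force between the fingers and cup below 0.1 N); the arm keeps its last pose, push and grip.
It fails at once if the ball is touched by the fingers (contact force between the fingers and ball above 0.3 N).
It fails at once if the lifted dish is tipped more than 10 degrees (height (world z) of dish above 0.03 m and angle between dish's own z axis and vertical above 0.175 rad).
It fails at once if the ball leaves the middle of the lifted dish by more than 25 mm (height (world z) of dish above 0.03 m and horizontal distance between ball_center and dish_seat above 0.025 m).
It fails at once if the basket, jar, vial or spatula is moved by more than 3 cm (distance of any of basket, jar, vial, spatula from where it was at the start of the episode above 0.03 m).
It also fails if it takes over 69 s, if anything falls off the work surface, if the arm or the gripper's body presses on something with over 40 N, if the wrist force passes 120 N, or if a joint passes its speed limit or range.

## Working session

There is one attempt and no reset: what is moved stays moved. The work goes in short steps, Python scripts to look and compute and a tool call to move; the robot and the scene stay as the last step left them, time stands still between calls to the robot, and variables do not carry over. Pictures are saved under pics/ and viewed, about 8 in all and at most 12, crops included, and the job is handed in when it is done.

Besides the shell and the picture viewer there is one more tool, called by a JSON object that holds its "op" and its "data". jog_arm: Moves the arm, as the interface text tells. Its arguments: {"type":"object","properties":{"commands":{"type":"array","items":{"type":"array","items":{"type":"array","items":{"type":"number"}}}},"grip_force":{"type":"number"}},"required":["commands"]}

```bash
mkdir -p pics; ls
python3 - <<'E'
from plant import env, optics
import cv2, numpy as np
s=env.get_state(); print(s)
for n in ("side","top"):
    im=optics.grab_frame(n); np.save(f"pics/{n}0.npy",im)
    cv2.imwrite(f"pics/{n}0.png",im[:,:,::-1])
    c=optics.get_calibration(n); print(n,c)
c=optics.get_calibration("wrist"); print(c)
E
```

```text
pics
{'t': 0.0, 'joint_pos': array([ 1.08881817,  0.53720605, -0.00443255,  1.53887392,  0.00259787,
        1.0672829 , -0.0712019 ]), 'joint_velocities': array([-1.89863525e-05,  6.05484192e-04,  3.49069025e-04,  1.75819147e-04,
        7.39486953e-04, -2.02333837e-04,  1.90329022e-03]), 'tau': array([-5.12338156e-04, -5.83420336e+01,  1.04876976e+00, -2.59106541e+01,
        1.24278932e-02,  9.54754127e-03,  1.54141105e-05]), 'position': array([ 0.2622609 , -0.59405135,  0.23038699]), 'tool_rot': array([ 9.78461813e-01,  2.06426021e-01, -2.45442266e-04, -8.47408382e-04]), 'force': array([-0.2097426 , -0.28642116,  0.27244714]), 'ft_torque': array([ 0.02314263, -0.01339103, -0.04125925]), 'gripper_width': 0.08567534514547791}
side {'intrinsics': array([[564.42295173,   0.        , 322.92368742],
       [  0.        , 564.42295173, 249.02952538],
       [  0.        ,   0.        ,   1.        ]]), 'k1': -0.002203144218922212, 'R': array([[-0.89227818, -0.45137014, -0.01023027],
       [-0.32031995,  0.6488587 , -0.69020107],
       [ 0.31817415, -0.61257439, -0.72354532]]), 't': array([0.50148789, 0.20361325, 1.31742619])}
top {'intrinsics': array([[550.04231429,   0.        , 307.79873506],
       [  0.        , 550.04231429, 236.19502675],
       [  0.        ,   0.        ,   1.        ]]), 'k1': 0.0563442165803613, 'R': array([[ 0.01278023, -0.99987009,  0.0098217 ],
       [-0.99826336, -0.01332336, -0.05738256],
       [ 0.05750596, -0.00907128, -0.99830395]]), 't': array([0.05254943, 0.5326137 , 1.39618495])}
{'intrinsics': array([[400.5668722 ,   0.        , 319.90929363],
       [  0.        , 400.5668722 , 237.40193105],
       [  0.        ,   0.        ,   1.        ]]), 'k1': -0.007904392122963674, 'R': array([[ 0.40386415, -0.91481529, -0.00259513],
       [-0.87119665, -0.38547024,  0.30402154],
       [-0.27912389, -0.12052253, -0.95266162]]), 't': array([-0.64882697, -0.04006851,  0.38203593])}
```

View pics/top0.png

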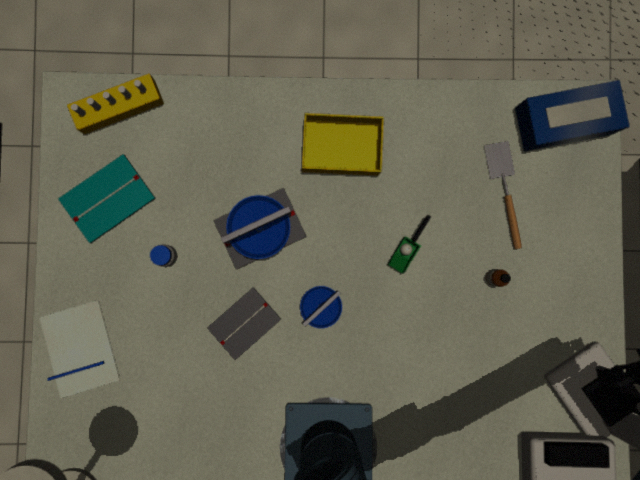

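View pics/side0.png

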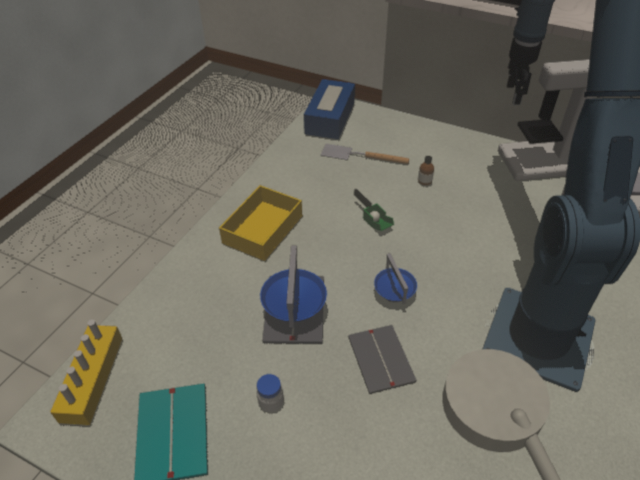

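Candidates:
- **Stands:** the turquoise plate at top (107,198) is excluded by colour. There are two grey plates, a larger one under the dish at (260,228) and a smaller empty one at (244,323). The larger one is meant.
- **Dishes:** the large one at (258,227) and the small one at (321,307). The large one is meant.
- **Cup:** green, at (405,250), with the ball in it and its handle up-right.

Next I measure these and view a crop to confirm.

```bash
cat > h.py <<'E'
import numpy as np, cv2
from plant import env, optics
def ray(c,px):
    K=c["intrinsics"]; d=np.array([(px[0]-K[0,2])/K[0,0],(px[1]-K[1,2])/K[1,1]]); u=d.copy()
    for _ in range(6): u=d/(1+c["k1"]*(u@u))
    R=c["R"]; return -R.T@c["t"], R.T@np.array([u[0],u[1],1])
def onz(c,px,z):
    o,d=ray(c,px); return o+d*(z-o[2])/d[2]
def proj(c,X):
    p=c["R"]@np.asarray(X)+c["t"]; u=p[:2]/p[2]; u=u*(1+c["k1"]*(u@u)); K=c["intrinsics"]
    return np.array([K[0,0]*u[0]+K[0,2],K[1,1]*u[1]+K[1,2]])
def save(im,name): cv2.imwrite(f"pics/{name}.png",im[:,:,::-1])
def blob(m,k=0):
    n,l,s,c=cv2.connectedComponentsWithStats(m.astype(np.uint8)); o=np.argsort(-s[1:,4])[k]+1
    return l==o
def rect(m):
    r=cv2.minAreaRect(np.argwhere(m)[:,::-1].astype(np.float32)); return r
E
python3 - <<'E'
from h import *
c=optics.get_calibration("top"); im=np.load("pics/top0.npy")
hsv=cv2.cvtColor(im,cv2.COLOR_RGB2HSV); H,S,V=cv2.split(hsv)
yy,xx=np.mgrid[:480,:640]
box=lambda a,b,d,e:(xx>a)&(xx<b)&(yy>d)&(yy<e)
g=blob(box(370,450,200,290)&(H>45)&(H<80)&(S>120)); print("green",rect(g))
k=blob(box(405,450,200,245)&(V<50)&~g); r=rect(k); print("handle",r,k.sum())
b=blob(box(390,420,235,265)&(S<70)&(V>130)); p=np.argwhere(b).mean(0)[::-1]; print("ball",p,b.sum(),onz(c,p,.02))
q=cv2.boxPoints(r); e=sorted([np.linalg.norm(q[i]-q[i-1]) for i in range(4)])
m=np.argwhere(k)[:,::-1].astype(float); mu=m.mean(0); w,v=np.linalg.eigh(np.cov((m-mu).T)); v=v[:,1]; t=(m-mu)@v
for s in (t.min(),t.max()): print("hend",mu+v*s,onz(c,mu+v*s,.046))
d=blob(box(200,320,170,280)&(H>100)&(H<130)&(S>150)); mm=cv2.convexHull(np.argwhere(d)[:,::-1].astype(np.int32)); el=cv2.fitEllipse(mm); print("dish",el,onz(c,el[0],.062))
red=box(200,320,170,280)&((H<8)|(H>172))&(S>120)&(V>60); 
n,l,s,ce=cv2.connectedComponentsWithStats(red.astype(np.uint8))
for i in range(1,n): print("red",s[i,4],ce[i],onz(c,ce[i],.012))
bar=blob(box(215,305,195,255)&(S<60)&(V>110)); rb=rect(bar); print("bar",rb, onz(c,rb[0],.137))
def crop(im,x,y,w,h): return cv2.resize(im[y:y+h,x:x+w],None,fx=5 if w<=80 else 4,fy=5 if w<=80 else 4,interpolation=cv2.INTER_CUBIC)
a=crop(im,375,205,75,75); a=cv2.resize(a,(400,400)); d2=cv2.resize(im[180:280,205:305],(400,400),interpolation=cv2.INTER_CUBIC)
save(np.hstack([a,d2]),"crop0")
E
```

```text
green ((403.4764404296875, 254.3940887451172), (18.40715980529785, 33.439674377441406), 32.47119140625)
handle ((420.2467346191406, 227.53646850585938), (5.437511444091797, 29.48048210144043), 31.607500076293945) 153
ball [406.8 248.6] 15 [ 0.50324822 -0.19360922  0.02      ]
hend [428.30478575 215.19440114] [ 0.58700251 -0.24238858  0.046     ]
hend [412.46834647 240.02306721] [ 0.5239862  -0.20282505  0.046     ]
dish ((262.9955139160156, 237.40237426757812), (36.83297348022461, 64.9095687866211), 64.65620422363281) [0.52470028 0.17085982 0.062     ]
red 19 [292.31578947 212.84210526] [0.59178484 0.10013348 0.012     ]
bar ((230.5, 206.0), (20.0, 29.0), 90.0) [0.59334684 0.24275229 0.137     ]
```

View pics/crop0.png

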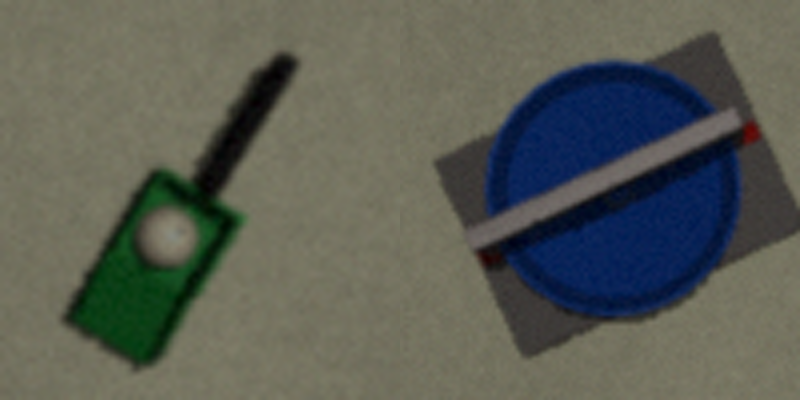

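The crop confirms the cup, with its ball and handle, and the large dish on the large grey stand. In top-image pixels the bar runs (223,240) to (289.5,209), and the dish's rim circle is centred at about (258,227.5).

Run:
```python
from h import *
from scipy.spatial.transform import Rotation as Ro
c=optics.get_calibration("top")
A=onz(c,(223,240),.137);B=onz(c,(289.5,209),.137); print("bar",A,B,(A+B)/2,np.linalg.norm(A-B),"yaw of bar",np.degrees(np.arctan2(*(A-B)[1::-1])))
print("rim",onz(c,(258,227.5),.062)); 
print("red",onz(c,(292.5,213),.012),onz(c,(326.,0),.012),onz(c,(205+(488-400)/4,180+258/4),.012))
s=env.get_state(); R=Ro.from_quat(s["tool_rot"]).as_matrix(); print(R.round(3))
# cup grip target
g=np.array([.559,-.2248,.0]); print("tool shift mm",1000*R.T@(g-s["position"]*[1,1,0]))
for n,ang in (("cup y",147.8+90),):
    y=np.degrees(np.arctan2(R[1,1],R[0,1])); print("tool y yaw",y,"turn(cw since tool z down)",-(ang-y))
```

```text
bar [0.51331042 0.25857431 0.137     ] [0.58826347 0.10441013 0.137     ] [0.55078695 0.18149222 0.137     ] 0.17141922463605674 yaw of bar 115.92854808481854
rim [0.5491177  0.18365101 0.062     ]
red [0.59138309 0.09965326 0.012     ] [1.15006237 0.01986758 0.012     ] [0.50798213 0.26621016 0.012     ]
[[ 0.915  0.404 -0.001]
 [ 0.404 -0.915  0.001]
 [-0.    -0.002 -1.   ]]
tool shift mm [ 4.20575486e+02 -2.17967269e+02  2.98330465e-01]
tool y yaw -66.17064073378273 turn(cw since tool z down) -303.9706407337827
```

{"op": "jog_arm", "data": {"commands": [[[1,421,-218,0,56],[1,421,-218,0,56],[1,421,-218,0,56],[1,421,-218,0,56],[1,421,-218,0,56],[1,421,-218,0,56],[1,421,-218,0,56],[1,421,-218,0,56],[1,421,-218,0,56],[1,421,-218,0,56],[1,421,-218,0,56],[1,421,-218,0,56]]], "grip_force": 100}}

```text
t: 1.1
position: [0.5626, -0.2191, 0.2309]
tool_rot: [0.962, -0.274, 0.0, -0.001]
force: [-0.6, -0.2, -0.6]
gripper_width: 0.0851
```

Run:
```python
from h import *
s=env.get_state(); print(s["t"],s["position"],s["joint_pos"].round(2))
c=optics.get_calibration("wrist"); im=optics.grab_frame("wrist"); np.save("pics/w1.npy",im); save(im,"w1")
for P in ((.559,-.2248,.046),(.587,-.242,.046),(.5238,-.2027,.046)): print(proj(c,P))
print(optics.get_calibration("wrist")["t"]-c["t"])
np.save("pics/w1c.npy",c,allow_pickle=True)
```

```text
1.1 [ 0.56258769 -0.2190716   0.23091707] [ 0.24  0.46  0.08  1.67 -0.04  1.02 -1.79]
[328.94195514 206.4490837 ]
[329.02134892 167.18162829]
[328.3805477  252.89713765]
[ 0.00198365  0.00069834 -0.00026875]
```

View pics/w1.png

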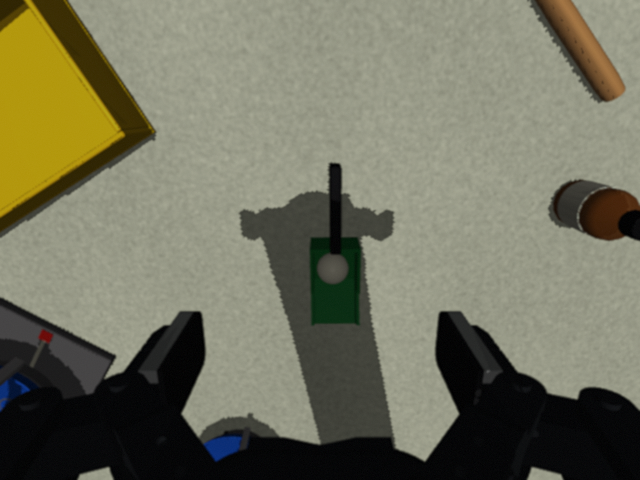

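Run:
```python
from h import *
from scipy.spatial.transform import Rotation as Ro
c=np.load("pics/w1c.npy",allow_pickle=True).item(); im=np.load("pics/w1.npy")
V=im.max(2); k=blob((V<22)&(np.mgrid[:480,:640][0]<245)&(abs(np.mgrid[:480,:640][1]-335)<20))
ys=np.argwhere(k)[:,0]; rows=[(y,np.argwhere(k[y])[:,0].min(),np.argwhere(k[y])[:,0].max()) for y in range(ys.min(),ys.max()+1,10)]; print(rows)
T=onz(c,(335.3,163),.046); M=onz(c,(335.5,235),.046)
u=(M-T)/np.linalg.norm(M-T); G=T+u*.033
print(T,M,"cup yaw",np.degrees(np.arctan2(u[1],u[0])),"grip",G)
s=env.get_state(); R=Ro.from_quat(s["tool_rot"]).as_matrix(); print(s["position"],R.round(3)); d=G-s["position"]; d[2]=.036-.019-s["position"][2]; print(1000*R.T@d)
```

```text
[(164, np.int64(331), np.int64(337)), (174, np.int64(330), np.int64(339)), (184, np.int64(331), np.int64(339)), (194, np.int64(330), np.int64(339)), (204, np.int64(330), np.int64(340)), (214, np.int64(330), np.int64(340)), (224, np.int64(330), np.int64(340)), (234, np.int64(331), np.int64(340)), (244, np.int64(329), np.int64(341))]
[ 0.58719593 -0.24810812  0.046     ] [ 0.53454687 -0.21645978  0.046     ] cup yaw 148.98913542049945 grip [ 0.55891264 -0.2311065   0.046     ]
[ 0.56481374 -0.21560784  0.23079645] [[ 0.852 -0.524  0.002]
 [-0.524 -0.852  0.005]
 [-0.001 -0.005 -1.   ]]
[  3.20692198  17.41788261 213.70607984]
```

{"op": "jog_arm", "data": {"commands": [[[1,3,8,40,-1],[1,3,8,80,-1],[1,3,8,110,-1],[1,3,8,110,-1],[1,3,8,110,-1],[1,3,8,110,-1]]]}}

```text
t: 1.65
position: [0.5589, -0.2342, 0.123]
tool_rot: [0.963, -0.269, 0.001, 0.0]
force: [-1.1, -0.6, 1.4]
gripper_width: 0.0852
```

```bash
cat > m.py <<'E'
from h import *
from scipy.spatial.transform import Rotation as Ro
s=env.get_state(); c=optics.get_calibration("wrist"); im=optics.grab_frame("wrist"); s2=env.get_state()
print(s["t"],s["position"],s2["position"])
np.save("pics/w2.npy",im)
V=im.max(2).astype(int); Y,X=np.mgrid[:480,:640]
p=proj(c,(.559,-.228,.046)); print(p)
k=blob((V<22)&(abs(X-p[0])<60)&(abs(Y-p[1])<75)); ys=np.argwhere(k)[:,0]
L=[(y,*np.argwhere(k[y])[[0,-1],0]) for y in range(ys.min(),ys.max()+1,10)]; print([tuple(map(int,l)) for l in L])
R=Ro.from_quat(s["tool_rot"]).as_matrix()
for l in L:
    P=onz(c,((l[1]+l[2])/2,l[0]),.046); print(l[0],P.round(4),(1000*R.T@(P-s2["position"])).round(1))
save(im,"w2")
E
python3 m.py
```

```text
1.65 [ 0.55890764 -0.23416306  0.12300321] [ 0.55944973 -0.23427697  0.1236476 ]
[311.07950365 254.63332331]
[(195, 313, 320), (205, 309, 322), (215, 308, 323), (225, 309, 323), (235, 308, 323), (245, 309, 323), (255, 309, 323), (265, 309, 323), (275, 309, 323), (285, 309, 323), (295, 308, 324), (305, 308, 324), (315, 309, 323)]
195 [ 0.5877 -0.2492  0.046 ] [31.8 -1.8 77.7]
205 [ 0.5831 -0.2458  0.046 ] [26.  -2.4 77.7]
215 [ 0.5781 -0.2427  0.046 ] [20.2 -2.4 77.7]
225 [ 0.5729 -0.2399  0.046 ] [14.3 -2.2 77.7]
235 [ 0.568  -0.2365  0.046 ] [ 8.3 -2.5 77.7]
245 [ 0.5626 -0.2336  0.046 ] [ 2.2 -2.2 77.7]
255 [ 0.5573 -0.2304  0.046 ] [-4.  -2.2 77.6]
265 [ 0.5519 -0.2271  0.046 ] [-10.3  -2.2  77.6]
275 [ 0.5465 -0.2237  0.046 ] [-16.7  -2.3  77.6]
285 [ 0.5409 -0.2203  0.046 ] [-23.3  -2.3  77.6]
295 [ 0.5352 -0.2169  0.046 ] [-29.9  -2.3  77.6]
305 [ 0.5295 -0.2134  0.046 ] [-36.6  -2.3  77.6]
315 [ 0.5236 -0.2098  0.046 ] [-43.5  -2.3  77.6]
```

{"op": "jog_arm", "data": {"commands": [[[1,-1,-2,35,0],[1,-1,-2,70,0],[1,-1,-2,95,0],[1,-1,-2,106,0],[1,-1,-2,106,0],[-1,-1,-2,106,0],[-1,-1,-2,106,0],[-1,-1,-2,106,0],[-1,-1,-2,106,0],[-1,-1,-2,106,0],[-1,-1,-2,106,0],[-1,-1,-2,106,0]]], "grip_force": 100}}

```text
t: 2.7
position: [0.5584, -0.2313, 0.0159]
tool_rot: [0.963, -0.269, 0.0, -0.0]
force: [-0.9, 0.8, 4.2]
gripper_width: 0.0087
```

{"op": "jog_arm", "data": {"commands": [[[-1,0,0,-5,0],[-1,0,0,-15,0],[-1,0,0,-27,0],[-1,0,0,-40,0],[-1,0,0,-53,0],[-1,0,0,-60,0],[-1,0,0,-60,0],[-1,0,0,-60,0]]]}}

```text
t: 3.37
position: [0.5584, -0.2314, 0.076]
tool_rot: [0.963, -0.269, 0.001, 0.0]
force: [0.4, -0.8, -1.9]
gripper_width: 0.0082
```

Run:
```python
from h import *
print(env.get_state()["position"],env.get_state()["gripper_width"])
a=optics.grab_frame("wrist"); c=optics.get_calibration("side"); b=optics.grab_frame("side")
x,y=proj(c,(.53,-.21,.08)).astype(int); b=cv2.resize(b[y-45:y+45,x-45:x+45],(480,480),interpolation=cv2.INTER_CUBIC)
save(np.hstack([cv2.resize(a,(320,240)),np.zeros((240,160,3),np.uint8)])[:, :320],"l1a"); save(np.hstack([np.vstack([cv2.resize(a,(320,240)),np.zeros((240,320,3),np.uint8)]),b]),"l1")
```

```text
[ 0.55838484 -0.2313526   0.07596633] 0.00818746770614407
```

View pics/l1.png

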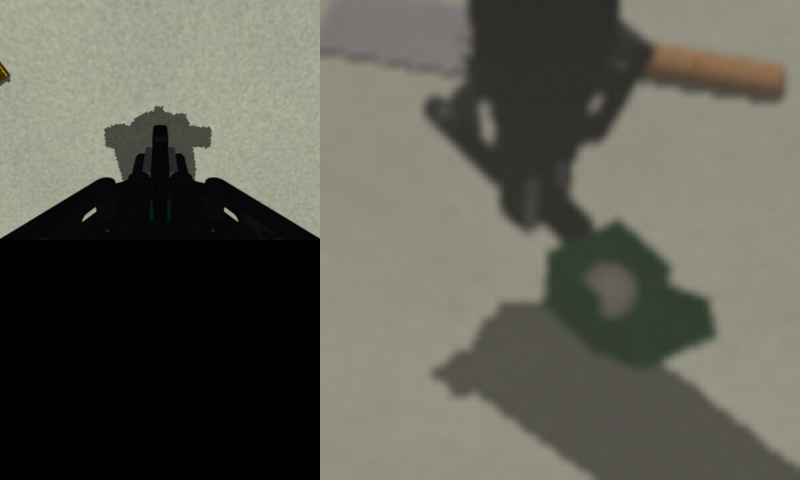

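{"op": "jog_arm", "data": {"commands": [[[-1,0,0,-10,0],[-1,-1,-2,-28,0],[-1,-3,-9,-48,0],[-1,-7,-21,-68,0],[-1,-12,-37,-86,0],[-1,-18,-55,-100,0],[-1,-25,-76,-108,0],[-1,-32,-96,-110,0],[-1,-38,-117,-110,0],[-1,-45,-138,-110,0],[-1,-52,-158,-110,0],[-1,-59,-179,-110,0]]]}}

```text
t: 4.47
position: [0.6, -0.0467, 0.1854]
tool_rot: [0.963, -0.269, -0.0, 0.0]
force: [-0.4, -0.2, -2.4]
gripper_width: 0.0081
```

{"op": "jog_arm", "data": {"commands": [[[-1,-7,-20,0,-3],[-1,-14,-41,0,-7],[-1,-20,-62,0,-12],[-1,-27,-82,0,-17],[-1,-34,-103,0,-22],[-1,-41,-124,0,-27],[-1,-48,-144,0,-32],[-1,-54,-165,0,-37],[-1,-61,-186,0,-42],[-1,-68,-206,0,-47],[-1,-75,-227,0,-52],[-1,-80,-243,0,-55]]]}}

```text
t: 5.47
position: [0.6574, 0.2046, 0.1852]
tool_rot: [0.977, 0.211, -0.0, -0.001]
force: [-0.2, 0.0, -1.7]
gripper_width: 0.0084
```

{"op": "jog_arm", "data": {"commands": [[[-1,9,-12,0,-1],[-1,16,-21,0,-1],[-1,21,-28,0,-2],[-1,23,-30,0,-2],[-1,23,-30,0,-2],[-1,23,-30,0,-2]]]}}

```text
t: 5.97
position: [0.6667, 0.2373, 0.1852]
tool_rot: [0.975, 0.223, -0.0, 0.001]
force: [0.5, -0.5, -2.3]
gripper_width: 0.0087
```

```bash
cat > v.py <<'E'
import sys
from h import *
s=env.get_state(); print(s["t"],s["position"],s["gripper_width"],s["force"].round(1))
out=[]
for n,P,r in (("top",(.58,.19,.12),55),("side",(.58,.19,.1),62)):
    c=optics.get_calibration(n); b=optics.grab_frame(n); np.save(f"pics/{sys.argv[1]}_{n}.npy",b)
    x,y=proj(c,P).astype(int); print(n,x-r,y-r); out.append(cv2.resize(b[y-r:y+r,x-r:x+r],(400,400),interpolation=cv2.INTER_CUBIC))
save(np.hstack(out),sys.argv[1])
E
python3 v.py p1
```

```text
5.9667 [0.66666764 0.23732318 0.18518018] 0.008699640836865101 [ 0.5 -0.5 -2.3]
top 198 157
side 216 218
```

View pics/p1.png

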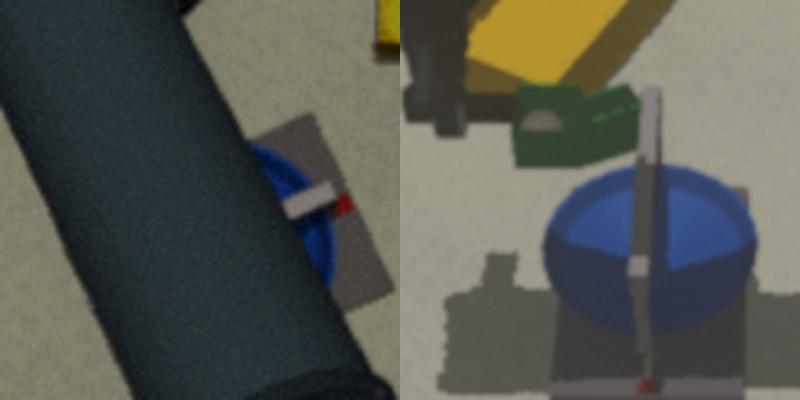

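The side view shows the cup level and holding the ball, with its lip just short of the bar at crop (640,100). Since the tool can't tilt, I'll ease the grip so the cup pivots lip-down between the pads.

{"op": "jog_arm", "data": {"commands": [[[-1,0,0,0,0],[-1,0,0,0,0],[-1,0,0,0,0]]], "grip_force": 20}}

```text
t: 6.32
position: [0.6666, 0.238, 0.1854]
tool_rot: [0.975, 0.223, 0.0, 0.0]
force: [-0.1, 0.3, -1.8]
gripper_width: 0.008
```

```bash
cat > g.py <<'E'
import sys
from h import *
s=env.get_state(); print(s["t"],s["position"],s["gripper_width"],s["force"].round(1),s["ft_torque"].round(3))
def an(b):
    H,S,V=cv2.split(cv2.cvtColor(b,cv2.COLOR_RGB2HSV)); Y,X=np.mgrid[:480,:640]
    g=blob((H>45)&(H<85)&(S>70)&(X>215)&(X<345)&(Y>215)&(Y<345)); m=np.argwhere(g)[:,::-1]
    print("green n",g.sum(),"c",m.mean(0).round(1),"lowest",m[m[:,1].argmax()],"rightmost",m[m[:,0].argmax()],"topleft",m[m.sum(1).argmin()])
if len(sys.argv)==1: an(np.load("pics/p1_side.npy"))
b=optics.grab_frame("side"); np.save("pics/g.npy",b); an(b)
E
python3 g.py
```

```text
6.3167 [0.66657396 0.23801111 0.18537799] 0.007961391319414817 [-0.1  0.3 -1.8] [ 0.085 -0.079 -0.016]
green n 569 c [270.  255.2] lowest [257 268] rightmost [289 249] topleft [254 244]
green n 559 c [270.  255.4] lowest [253 268] rightmost [289 250] topleft [253 245]
```

{"op": "jog_arm", "data": {"commands": [[[-1,4,0,0,0],[-1,14,0,0,0],[-1,28,0,0,0],[-1,44,0,5,0],[-1,60,0,15,0],[-1,75,0,30,0],[-1,86,0,50,0],[-1,92,0,75,0],[-1,92,0,100,0],[-1,92,0,125,0],[-1,92,0,145,0],[-1,92,0,155,0]]], "grip_force": 60}}

```text
t: 7.37
position: [0.7475, 0.2779, 0.0263]
tool_rot: [0.975, 0.224, -0.002, 0.0]
force: [-0.3, -0.5, -2.8]
gripper_width: 0.0088
```

{"op": "jog_arm", "data": {"commands": [[[-1,0,0,5,0],[-1,0,0,7,0],[-1,0,0,7,0],[-1,0,0,7,0]]], "grip_force": 20}}

```text
t: 7.7
position: [0.7505, 0.279, 0.0251]
tool_rot: [0.975, 0.223, 0.001, -0.0]
force: [0.3, -0.3, -1.5]
gripper_width: 0.0082
```

{"op": "jog_arm", "data": {"commands": [[[-0.85,0,0,0,0],[-0.85,0,0,0,0],[-0.82,0,0,0,0],[-0.82,0,0,0,0]]], "grip_force": 20}}

```text
t: 8.03
position: [0.7496, 0.2787, 0.0238]
tool_rot: [0.975, 0.223, 0.0, -0.0]
force: [-0.6, -0.1, -1.9]
gripper_width: 0.0084
```

{"op": "jog_arm", "data": {"commands": [[[-0.8,0,0,0,0],[-0.8,0,0,0,0],[-0.8,0,0,0,0]]]}}

```text
t: 8.28
position: [0.7493, 0.2785, 0.0232]
tool_rot: [0.975, 0.223, -0.0, 0.0]
force: [-0.2, -0.9, -2.1]
gripper_width: 0.0085
```

{"op": "jog_arm", "data": {"commands": [[[-0.785,0,0,0,0],[-0.785,0,0,0,0],[-0.785,0,0,0,0]]]}}

```text
t: 8.53
position: [0.7493, 0.2785, 0.0232]
tool_rot: [0.975, 0.223, -0.0, 0.0]
force: [-0.2, 0.5, -1.2]
gripper_width: 0.0091
```

{"op": "jog_arm", "data": {"commands": [[[-0.77,0,0,0,0],[-0.77,0,0,0,0],[-0.77,0,0,0,0]]]}}

```text
t: 8.78
position: [0.7493, 0.2786, 0.0233]
tool_rot: [0.975, 0.223, 0.0, 0.0]
force: [0.4, -1.2, -1.2]
gripper_width: 0.0101
```

```bash
sed -i 's/X>215)&(X<345)&(Y>215)&(Y<345)/X>120)\&(X<345)\&(Y>180)\&(Y<345)/' g.py; python3 g.py n
python3 - <<'E'
from h import *
c=optics.get_calibration("side")
u=np.array([-.899,-.438,0]); g=np.array([.7496,.2787,.0428])
for t in (0,10): print(t,[proj(c,g+u*(a*np.cos(np.radians(t))+b*np.sin(np.radians(t)))+[0,0,b*np.cos(np.radians(t))-a*np.sin(np.radians(t))]).round(1) for a,b in ((.125,-.0143),(.042,-.036),(.042,0),(.085,0))])
E
```

```text
8.7833 [0.74933193 0.27855924 0.0232786 ] 0.01012471600372286 [ 0.4 -1.2 -1.2] [ 0.052 -0.08  -0.036]
green n 58 c [245.6 298.9] lowest [238 303] rightmost [254 295] topleft [240 298]
0 [array([253.1, 300.9]), array([220.1, 306.2]), array([218., 297.]), array([235.9, 297.1])]
10 [array([252.2, 306.4]), array([217.7, 307.9]), array([218.2, 298.9]), array([236.1, 300.9])]
```

Run:
```python
from h import *
b=np.load("pics/g.npy"); save(cv2.resize(b[250:340,170:310],(700,450),interpolation=cv2.INTER_CUBIC),"g1")
```

```text
(no output)
```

View pics/g1.png

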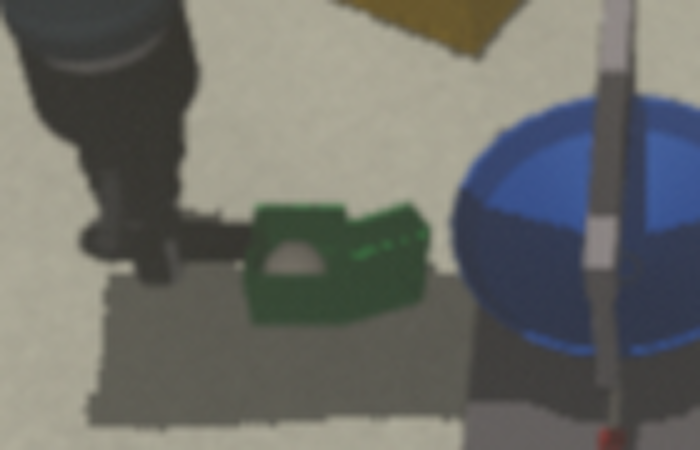

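{"op": "jog_arm", "data": {"commands": [[[-0.77,0,0,-3,0],[-0.77,0,0,-8,0],[-0.77,0,0,-12,0],[-0.77,0,0,-12,0],[-0.77,0,0,-12,0]]]}}

```text
t: 9.25
position: [0.7498, 0.2787, 0.0361]
tool_rot: [0.975, 0.223, 0.001, -0.0]
force: [-0.2, 0.1, -1.8]
gripper_width: 0.0097
```

```bash
cat > g2.py <<'E'
import sys
from h import *
s=env.get_state(); print(s["t"],s["position"],s["gripper_width"],s["force"].round(1),s["ft_torque"].round(3))
def an(b):
    i=b.astype(int); Y,X=np.mgrid[:480,:640]
    g=blob((i[...,1]>i[...,0]+8)&(i[...,1]>i[...,2]+4)&(X>120)&(X<345)&(Y>180)&(Y<345)); m=np.argwhere(g)[:,::-1]
    w,v=np.linalg.eigh(np.cov((m-m.mean(0)).T)); a=v[:,1]*np.sign(v[0,1])
    print("n",g.sum(),"c",m.mean(0).round(1),"axis deg",np.degrees(np.arctan2(a[1],a[0])).round(1),"low",m[m[:,1].argmax()],"right",m[m[:,0].argmax()],"left",m[m[:,0].argmin()])
for f in sys.argv[1:]: an(np.load(f))
b=optics.grab_frame("side"); np.save(f"pics/g_{s['t']:.1f}.npy",b); an(b)
E
python3 g2.py pics/p1_side.npy pics/g.npy
```

```text
9.25 [0.74981416 0.27874071 0.03612759] 0.009698734884265587 [-0.2  0.1 -1.8] [ 0.044 -0.081 -0.001]
n 808 c [270.5 256.5] axis deg -9.9 low [252 269] right [290 249] left [251 255]
n 727 c [237.1 302.1] axis deg -8.4 low [221 314] right [255 295] left [219 300]
n 725 c [235.7 300.1] axis deg -3.7 low [225 312] right [254 293] left [218 298]
```

{"op": "jog_arm", "data": {"commands": [[[-1,0,0,0,0],[-1,0,0,-8,0],[-1,0,0,-25,0],[-1,0,0,-45,0],[-1,0,0,-68,0],[-1,-5,0,-92,0],[-1,-14,0,-115,0],[-1,-27,0,-132,0],[-1,-43,0,-144,0],[-1,-60,0,-150,0],[-1,-74,0,-150,0],[-1,-84,0,-150,0]]], "grip_force": 60}}

```text
t: 10.3
position: [0.6735, 0.2417, 0.1882]
tool_rot: [0.975, 0.223, 0.001, -0.0]
force: [-0.6, 0.1, -1.7]
gripper_width: 0.0094
```

{"op": "jog_arm", "data": {"commands": [[[-1,-5,0,0,0],[-1,-8,0,0,0],[-1,-8,0,0,0],[-1,-8,0,0,0]]], "grip_force": 20}}

```text
t: 10.63
position: [0.667, 0.2388, 0.1857]
tool_rot: [0.975, 0.223, 0.0, -0.0]
force: [0.6, 1.1, -2.2]
gripper_width: 0.0092
```

{"op": "jog_arm", "data": {"commands": [[[-0.8,0,0,0,0],[-0.78,0,0,0,0],[-0.77,0,0,0,0]]]}}

```text
t: 10.88
position: [0.6667, 0.2387, 0.185]
tool_rot: [0.975, 0.224, -0.0, -0.0]
force: [0.4, -0.3, -2.4]
gripper_width: 0.0098
```

```bash
python3 g2.py
```

```text
10.8833 [0.66668835 0.2387099  0.18500365] 0.009842156908459134 [ 0.4 -0.3 -2.4] [ 0.049 -0.041 -0.049]
n 803 c [268.9 258.5] axis deg -3.8 low [257 271] right [289 252] left [250 259]
```

{"op": "jog_arm", "data": {"commands": [[[-0.77,0,0,0,0],[-0.77,0,0,0,0],[-0.77,0,0,0,0]]]}}

```text
t: 11.18
position: [0.6665, 0.2385, 0.1852]
tool_rot: [0.975, 0.223, -0.0, 0.0]
force: [0.8, 1.1, -2.5]
gripper_width: 0.0099
```

```bash
python3 g2.py
```

```text
11.1833 [0.66650709 0.23850829 0.18519343] 0.009865609895022482 [ 0.8  1.1 -2.5] [ 0.066 -0.079  0.003]
n 732 c [262.2 268.7] axis deg 12.9 low [260 281] right [280 261] left [243 271]
```

{"op": "jog_arm", "data": {"commands": [[[-0.77,0,0,0,0],[-0.77,0,0,0,0],[-0.9,0,0,0,0],[-1,0,0,0,0]]], "grip_force": 40}}

```text
t: 11.57
position: [0.6665, 0.2385, 0.1853]
tool_rot: [0.975, 0.223, 0.0, 0.0]
force: [-0.1, 1.0, -1.8]
gripper_width: 0.0094
```

```bash
python3 g2.py
```

```text
11.5667 [0.66651574 0.23848629 0.18530173] 0.009449723255201995 [-0.1  1.  -1.8] [ 0.003 -0.078 -0.024]
n 692 c [258.4 269.9] axis deg 21.5 low [262 283] right [279 264] left [241 273]
```

{"op": "jog_arm", "data": {"commands": [[[-0.77,0,0,0,0],[-0.77,0,0,0,0],[-0.77,0,0,0,0],[-1,0,0,0,0],[-1,0,0,0,0]]]}}

```text
t: 12.03
position: [0.6665, 0.2385, 0.1854]
tool_rot: [0.975, 0.223, -0.0, 0.0]
force: [0.3, -0.1, 0.1]
gripper_width: 0.0092
```

```bash
python3 g2.py
python3 - <<'E'
from h import *
import glob
f=sorted(glob.glob("pics/g_1*.npy"))[-1]; print(f); b=np.load(f); save(cv2.resize(b[210:340,200:340],(700,650),interpolation=cv2.INTER_CUBIC)[:600],"g3")
E
```

```text
12.0333 [0.66646827 0.23845583 0.18536078] 0.00915026194197189 [ 0.3 -0.1  0.1] [ 0.011  0.019 -0.04 ]
n 787 c [259.  271.2] axis deg 17.7 low [271 285] right [277 265] left [240 271]
pics/g_12.0.npy
```

View pics/g3.png

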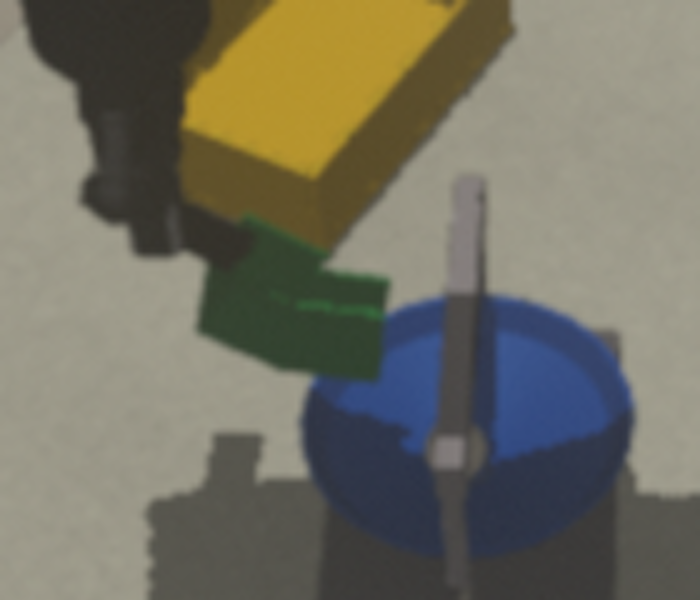

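The ball lies in the middle of the dish, seen behind the near post at crop (470,450). The cup is held tipped. I'll check its tilt is past 20° before going on.

Run:
```python
from h import *
c=optics.get_calibration("side"); s=env.get_state()
u=np.array([-.9,-.435,0]); l=np.array([-.435,.9,0]); g=s["position"]+[0,0,.019]
for t in (15,20,25,30,35,40):
    C,S=np.cos(np.radians(t)),np.sin(np.radians(t))
    print(t,[((proj(c,g+u*(a*C+b*S)+[0,0,b*C-a*S]+l*w)-[200,210])*5).round(0) for a,b,w in ((.125,-.0143,0),(.042,0,.023),(.042,0,-.023),(.042,-.036,.023))])
```

```text
15 [array([424., 276.]), array([240., 260.]), array([252., 184.]), array([228., 313.])]
20 [array([416., 291.]), array([239., 265.]), array([250., 189.]), array([219., 316.])]
25 [array([405., 305.]), array([236., 271.]), array([248., 194.]), array([210., 320.])]
30 [array([393., 318.]), array([233., 276.]), array([245., 199.]), array([201., 322.])]
35 [array([379., 330.]), array([230., 280.]), array([241., 204.]), array([191., 324.])]
40 [array([364., 341.]), array([225., 285.]), array([237., 209.]), array([180., 326.])]
```

{"op": "jog_arm", "data": {"commands": [[[-1,5,0,0,0],[-1,16,0,0,0],[-1,32,0,0,0],[-1,50,0,0,0],[-1,67,0,5,0],[-1,81,0,18,0],[-1,90,0,36,0],[-1,92,0,56,0],[-1,92,0,76,0],[-1,92,0,92,0],[-1,92,0,100,0],[-1,92,0,105,0]]], "grip_force": 20}}

```text
t: 13.08
position: [0.7486, 0.2783, 0.0787]
tool_rot: [0.975, 0.223, -0.001, 0.0]
force: [-0.2, 0.4, -1.0]
gripper_width: 0.0092
```

{"op": "jog_arm", "data": {"commands": [[[-1,0,0,5,0],[-1,0,0,10,0],[-1,0,0,16,0],[-1,0,0,22,0],[-1,0,0,28,0],[-1,0,0,34,0],[-1,0,0,40,0],[-1,0,0,45,0],[-1,0,0,50,0],[-1,0,0,55,0],[-1,0,0,59,0],[-1,0,0,62,0]]], "grip_force": 20}}

```text
t: 14.08
position: [0.7554, 0.2815, 0.0244]
tool_rot: [0.975, 0.223, 0.007, -0.002]
force: [6.6, 3.4, 10.2]
gripper_width: 0.0095
```

```bash
python3 g2.py
```

```text
14.0833 [0.75541785 0.28145774 0.02442225] 0.009525467260917604 [ 6.6  3.4 10.2] [ 0.377 -0.864 -0.004]
n 787 c [231.6 303.8] axis deg -3.2 low [230 316] right [250 297] left [214 305]
```

{"op": "jog_arm", "data": {"commands": [[[-0.77,0,0,0,0],[-0.77,0,0,0,0],[-0.77,0,0,3,0],[-0.77,0,0,5,0],[-0.77,0,0,5,0],[-0.77,0,0,5,0]]]}}

```text
t: 14.63
position: [0.7507, 0.2792, 0.0142]
tool_rot: [0.975, 0.223, 0.002, -0.0]
force: [3.8, 1.0, 4.8]
gripper_width: 0.0098
```

```bash
python3 g2.py
```

```text
14.6333 [0.75065883 0.27915802 0.01423253] 0.009818191262111024 [3.8 1.  4.8] [ 0.361 -0.635  0.017]
n 778 c [234.3 303.6] axis deg -9.4 low [219 316] right [253 296] left [217 302]
```

Flat again (axis -9.4°, level reference -8.4°). Now I let go and rise.

{"op": "jog_arm", "data": {"commands": [[[-0.7,0,0,0,0],[-0.5,0,0,0,0],[0,0,0,0,0],[0.5,0,0,0,0],[0.5,0,0,-5,0],[0.5,0,0,-25,0],[0.5,0,0,-60,0],[0.5,0,0,-100,0],[0.5,0,0,-140,0],[0.5,0,0,-180,0],[0.5,0,0,-215,0],[0.5,0,0,-215,0]]]}}

```text
t: 15.68
position: [0.7532, 0.2802, 0.2392]
tool_rot: [0.975, 0.223, 0.007, -0.001]
force: [0.4, 0.6, 1.5]
gripper_width: 0.0643
```

```bash
python3 g2.py
python3 - <<'E'
from h import *
import glob
f=sorted(glob.glob("pics/g_1*.npy"))[-1]; b=np.load(f); w=optics.grab_frame("wrist"); np.save("pics/w5.npy",w)
save(np.hstack([cv2.resize(b[245:345,190:320],(390,300),interpolation=cv2.INTER_CUBIC),cv2.resize(w,(400,300))]),"g4")
print(env.get_state()["position"],env.get_state()["joint_pos"].round(2))
E
```

```text
15.6833 [0.75316466 0.2802367  0.23922821] 0.06432956682068515 [0.4 0.6 1.5] [ 0.002 -0.082 -0.046]
n 805 c [234.4 303.7] axis deg -5.1 low [220 316] right [253 296] left [217 303]
[0.75020686 0.27892364 0.23101557] [-0.32  0.83 -0.19  1.02  0.15  1.3  -1.61]
```

View pics/g4.png

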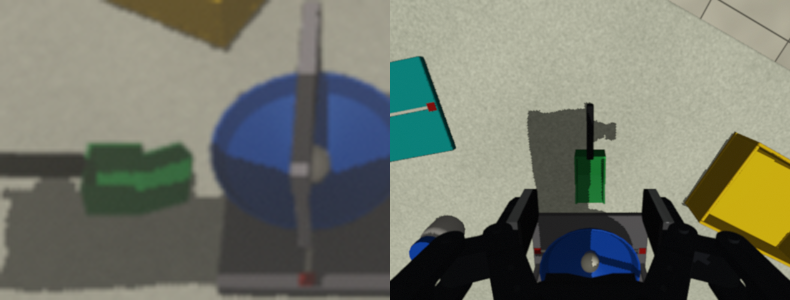

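{"op": "jog_arm", "data": {"commands": [[[1,-20,0,-10,-7],[1,-50,0,-20,-14],[1,-80,0,-20,-21],[1,-110,0,-20,-28],[1,-140,0,-20,-35],[1,-165,0,-20,-42],[1,-185,0,-20,-49],[1,-200,0,-20,-56],[1,-212,0,-20,-63],[1,-220,0,-20,-70],[1,-222,0,-20,-77],[1,-222,0,-20,-84]]]}}

```text
t: 16.78
position: [0.5477, 0.1809, 0.2466]
tool_rot: [0.572, 0.82, -0.002, -0.001]
force: [0.2, 0.4, -0.4]
gripper_width: 0.0856
```

{"op": "jog_arm", "data": {"commands": [[[1,0,0,0,-6],[1,0,0,0,-6],[1,0,0,0,-6],[1,0,0,0,-6]]]}}

```text
t: 17.12
position: [0.549, 0.1816, 0.2474]
tool_rot: [0.532, 0.846, -0.001, -0.001]
force: [0.4, -0.1, 0.5]
gripper_width: 0.0852
```

Run:
```python
from h import *
s=env.get_state(); c=optics.get_calibration("wrist"); im=optics.grab_frame("wrist"); np.save("pics/w6.npy",im); np.save("pics/w6c.npy",c,allow_pickle=True); save(im,"w6")
s2=env.get_state(); print(s["position"],s2["position"],s2["tool_rot"],s2["joint_pos"].round(2))
for P in ((.55,.1825,.137),(.513,.2586,.137),(.588,.1044,.137)): print(proj(c,P))
```

```text
[0.54898785 0.18162229 0.2474266 ] [0.54911878 0.18175224 0.24766182] [ 5.32222259e-01  8.46604462e-01 -4.40386951e-04 -3.98391605e-04] [ 0.04  0.46 -0.58  1.69  0.28  1.08 -0.18]
[322.0143676  232.31281461]
[321.53644948  97.49518116]
[322.44866024 346.07340748]
```

View pics/w6.png

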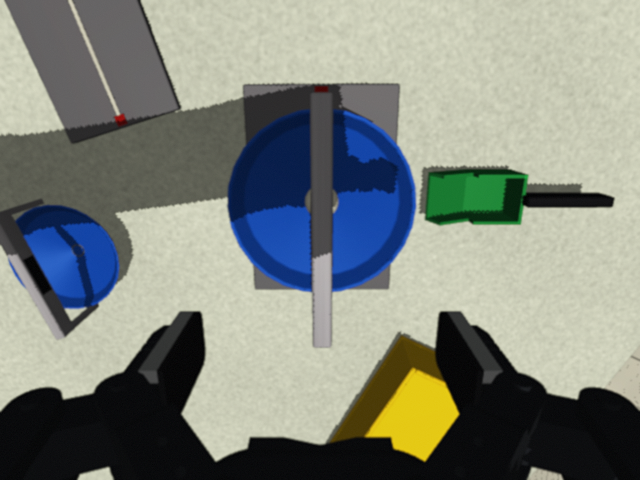

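{"op": "jog_arm", "data": {"commands": [[[1,2,1,20,0],[1,2,1,50,0],[1,2,1,80,0],[1,2,1,105,0],[1,2,1,125,0],[1,2,1,137,0],[1,2,1,142,0],[1,2,1,142,0],[1,2,1,142,0],[0,2,1,142,0],[-0.3,2,1,142,0],[-0.5,2,1,142,0]]], "grip_force": 40}}

```text
t: 18.17
position: [0.5502, 0.1843, 0.1073]
tool_rot: [0.531, 0.847, 0.001, 0.001]
force: [0.7, -0.3, 0.9]
gripper_width: 0.0514
```

{"op": "jog_arm", "data": {"commands": [[[-0.55,0,0,0,0],[-0.6,0,0,0,0],[-0.65,0,0,0,0],[-0.7,0,0,0,0],[-0.75,0,0,0,0],[-1,0,0,0,0],[-1,0,0,0,0],[-1,0,0,0,0]]], "grip_force": 100}}

```text
t: 18.83
position: [0.5493, 0.1839, 0.1066]
tool_rot: [0.531, 0.847, -0.0, -0.0]
force: [-3.0, -1.9, 5.6]
gripper_width: 0.0129
```

{"op": "jog_arm", "data": {"commands": [[[-1,0,0,-2,0],[-1,0,0,-6,0],[-1,0,0,-12,0],[-1,0,0,-20,0],[-1,0,0,-28,0],[-1,0,0,-37,0],[-1,0,0,-46,0],[-1,0,0,-55,0],[-1,0,0,-64,0],[-1,0,0,-72,0],[-1,0,0,-80,0],[-1,0,0,-87,0]]]}}

```text
t: 19.83
position: [0.5496, 0.1841, 0.1942]
tool_rot: [0.531, 0.847, 0.0, 0.0]
force: [-1.0, -0.3, -4.3]
gripper_width: 0.0124
```

{"op": "jog_arm", "data": {"commands": [[[-1,0,0,-6,0],[-1,0,0,-10,0],[-1,0,0,-12,0],[-1,0,0,-13,0],[-1,0,0,-13,0],[-1,0,0,-13,0],[-1,0,0,-13,0]]]}}

```text
t: 20.42
position: [0.5493, 0.184, 0.2059]
tool_rot: [0.531, 0.847, -0.0, -0.0]
force: [-0.6, -0.8, -4.0]
gripper_width: 0.0123
```

```bash
cat > e.py <<'E'
import sys
from h import *
s=env.get_state(); print(s["t"],s["position"],s["tool_rot"],s["gripper_width"],s["force"].round(1),s["joint_pos"].round(2))
b=optics.grab_frame("side"); w=optics.grab_frame("wrist")
save(np.hstack([cv2.resize(b[190:340,210:360],(400,400),interpolation=cv2.INTER_CUBIC),np.vstack([cv2.resize(w,(400,300)),np.zeros((100,400,3),np.uint8)])]),sys.argv[1])
E
python3 e.py e1
```

```text
20.4167 [0.54929005 0.18396998 0.20588398] [ 5.31193318e-01  8.47250570e-01 -2.81861133e-04 -2.28371062e-04] 0.012337916837195326 [-0.6 -0.8 -4. ] [ 0.02  0.51 -0.57  1.73  0.32  1.   -0.21]
```

View pics/e1.png

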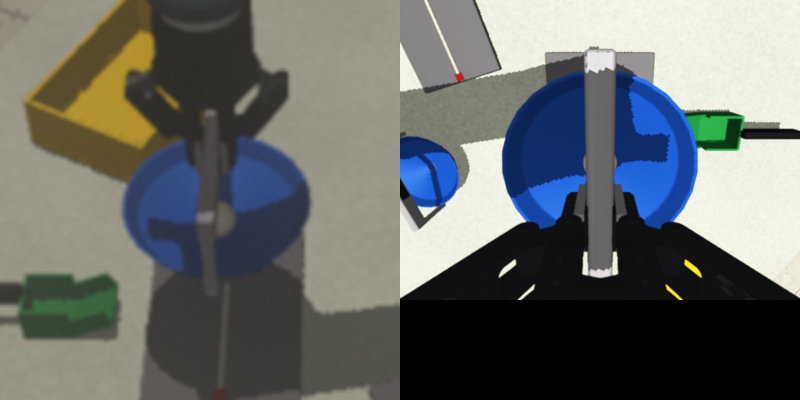

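{"op": "jog_arm", "data": {"commands": [[[-1,0,0,0,-1],[-1,0,0,0,-3],[-1,0,0,0,-6],[-1,0,0,0,-10],[-1,0,0,0,-14],[-1,0,0,0,-18],[-1,0,0,0,-22],[-1,0,0,0,-26],[-1,0,0,0,-30],[-1,0,0,0,-34],[-1,0,0,0,-38],[-1,0,0,0,-42]]]}}

```text
t: 21.52
position: [0.5495, 0.184, 0.2062]
tool_rot: [0.19, 0.982, -0.0, -0.0]
force: [1.1, -0.2, -3.7]
gripper_width: 0.0124
```

{"op": "jog_arm", "data": {"commands": [[[-1,0,0,0,-4],[-1,0,0,0,-8],[-1,0,0,0,-12],[-1,0,0,0,-16],[-1,0,0,0,-20],[-1,0,0,0,-24],[-1,0,0,0,-28],[-1,0,0,0,-32],[-1,0,0,0,-36],[-1,0,0,0,-40],[-1,0,0,0,-43],[-1,0,0,0,-45]]]}}

```text
t: 22.52
position: [0.5496, 0.1838, 0.2061]
tool_rot: [-0.199, 0.98, -0.0, -0.0]
force: [-0.1, -0.7, -3.4]
gripper_width: 0.0122
```

{"op": "jog_arm", "data": {"commands": [[[-1,0,0,0,-2],[-1,0,0,0,-3],[-1,0,0,0,-3],[-1,0,0,0,-3],[-1,0,0,0,-3],[-1,0,0,0,-3],[-1,0,0,0,-3],[-1,0,0,0,-3],[-1,0,0,0,-3],[-1,0,0,0,-3]]]}}

```text
t: 23.35
position: [0.5495, 0.1841, 0.2063]
tool_rot: [-0.223, 0.975, -0.0, -0.0]
force: [0.9, 0.2, -4.3]
gripper_width: 0.0123
```

```bash
python3 e.py e2
```

```text
23.35 [0.54951588 0.18408294 0.20629014] [-2.23454551e-01  9.74714349e-01 -3.28553034e-05 -3.26611511e-06] 0.012293965014243055 [ 0.9  0.2 -4.3] [ 0.25  0.62 -0.92  1.72  0.55  1.09  1.17]
```

View pics/e2.png

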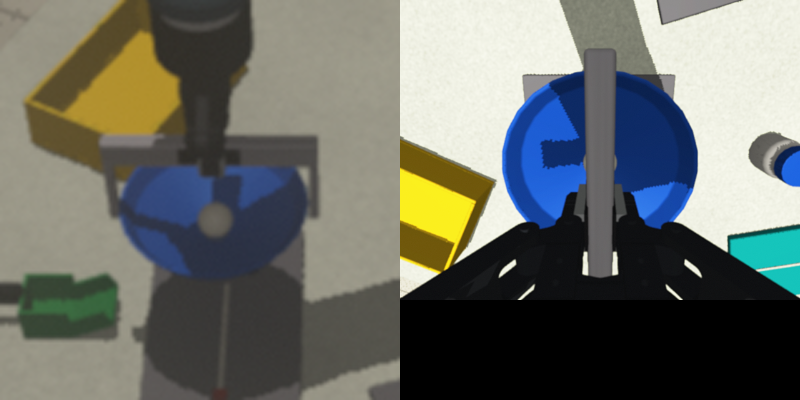

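The dish is turned 90° (tool yaw 115.8° to 205.8°), level and held up, with the ball in its middle at crop (215,220). The cup stands on the bench. I'm handing the job in.

```bash
python3 -c "
from plant import env
print(env.job_done()); print(env.get_state()['t'])"
```

```text
the job is handed in; nothing more can be done
None
the job is handed in; nothing more can be done
```

I poured the ball into the dish, stood the cup on the bench and let go of it. I then lifted the dish about 10 cm straight up, turned it a quarter turn and handed the job in while still holding it. No verdict is reported.

- **Pour:** the tool cannot tilt, so I eased the grip and let the cup pivot lip-down between the fingers to about 30°. The ball went to the middle of the dish.
- **Cup back on the bench:** I pressed its lip on the bench to bring it level, then released it. One image-axis check after release read -5.1°, against -8.4° when it was level before. In the picture it stood flat.
- **Last checks, at 23.4 s:**
  - **Dish:** the tool's yaw went from 115.8° to 205.8°, a 90.0° turn. The gripper had risen about 100 mm since gripping the bar, and the dish looked level and still.
  - **Ball:** it was in the middle of the dish.
  - **Cup:** it stood upright on the bench.
  - **Bystanders:** I never reached for them, and the basket and jar looked undisturbed in the last views. The spatula and bottle were out of view then.

The top-camera estimate of the cup's handle was about 6 mm off the wrist-camera one. I used the wrist camera for the grasp.

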